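Load the slide scanner and hold its run key

ROBOT

A 7-joint arm with a two-finger parallel gripper is mounted at the origin on the work surface. World frame = base frame: x ahead of the robot, y to its left, z up, the work surface at z = 0. Lengths are in m, angles in rad, forces in N, time in s.
With the tool pointing down it reaches from about 0.425 to 0.95 m from the base axis. Payload 4.7 kg.
Tool frame: the origin (TCP) lies midway between the tips of the shut fingers; the grasp point (between the pads) lies hold_point_z behind it (hold_point_z is the distance from the TCP to the grasp point, in m); z points along the fingers, y is the line along which they close (so a half turn about z gives the same grasp; the last joint's range is limited). The gripper opens to 85 mm and grips with 20 to 120 N. Pads are 22 mm wide; open, the fingers measure 114 mm over their backs; the gripper's body (76 mm by 85 mm) begins 54 mm behind the grasp point. The pads swing forward as they close: fully open they stand 13 mm farther back than shut.
Start: joints at [1.102, 0.469, -0.049, 1.532, 0.024, 1.141, -0.082], TCP at [0.287, -0.611, 0.231] pointing down, gripper open.
Joint ranges: [-2.59, 2.59], [-0.33, 1.99], [-1.39, 1.29], [0.1, 2.45], [-1.04, 4.18], [0.21, 1.99], [-2.66, 2.66]. Speed limits (rad/s): [2.57, 2.57, 3.14, 3.14, 3.14, 3.14, 3.14].

INTERFACE

Orientations are given as a unit quaternion [x, y, z, w].
In Python, from station import * gives the robot as it stands.
- The arm moves only by the tool jog_arm, never from a script. Its argument "targets" is a list of rows, each a list of 3 entries, a list of its own where there are three numbers: the turn, a rotation vector about the world's x, y, z in degrees, then the shift along the world's x, y, z in m, then the opening, from 0 (shut) to 1 (fully open). A call has 1 to 12 rows; each row is the pose to reach, as a shift and turn from the pose commanded when the call began; what a row does not reach only later rows make up. A row lasts 1/12 s, in which the tool goes at most 41.7 mm and 7.16 degrees, less where a joint would pass 70% of its speed; a pose out of reach is approached as far as the arm can. A call with a gripper value outside its range is refused whole. The fingers move at their own pace and stop on an object; "force" is the grip in N (left out, the last holds). Time passes only in rows, so rows that repeat a pose let the fingers close. It gives the time, the measured TCP pose, the force, the opening and the grip force at its end, in the units of the state.
- get_obs(): the state, without advancing time (a new reading comes with each control period).
- grab_frame(name): name is "scene" or "top"; returns a dict with "pixels" (480x640x3 uint8, red, green, blue), "fx", "fy", "cx", "cy" (pixels), "R" (3x3) and "t" (3): a world point X has camera coordinates R X + t. Camera axes: x right, y down, z forward; pixel columns grow to the right and rows downward; lengths in m; the calibration is good to about 2 mm. A picture is of the moment at which its call begins. There is no depth.
- sign_off(): hands the job in; it is judged then, once.
Trained networks look in a picture, given as the dict that the camera call returned (one of the last four; its "shot" number tells which), for a name from the list of things; names that differ only in an ending like _2 or _b are one class to them, and where a whole thing is asked for, a point or a joint stands for the part that bears it (a point fixed in the world has none). Each returns a list of dicts, best first, with "score" (0 to 1); they miss things now and then, are a little off and sometimes report something else, mostly with a low value. They report only what shows in the picture. A call takes as long as a camera call. They do not tell look-alikes from the thing itself.
- masks_of(picture, query): "region" (480x640 bool, what is visible of it) and "rect" ([left, top, right, bottom] in pixels, round what is visible of it).
The state is a dict: "time_s": time; "joint_positions": joint angles; "joint_velocities": joint speeds; "tau": joint torques, N m; "eef_pos": TCP position; "eef_rot": TCP orientation; "force": force on the tool from outside, world axes, zero at the start; "torque": the same for the moment, N m; "finger_gap": finger opening in m; "grasp_force": force on a finger pad.
Only numpy, scipy, OpenCV 4.12 (cv2) and the standard library are available. Lean on these libraries where they do the work, as an engineer would, in place of code of your own. Each camera call takes 0.05 s, during which the arm holds its last target. There are 200 camera calls.

TASK

Load both slide carriers into the scanner's tray, one in each pocket (either one in either), lying flat on the pocket floor, glass up, with the blue ends towards the tray's blue edge; set them down, do not drop them, and leave the other things on the bench where they are. Then press the yellow spring-loaded run key with the fingertips about halfway down (10 mm of its 20 mm, cap top level with the green band) and keep it held there: the program finishes while still holding the key. Never push the key all the way down, that trips the scanner.

Things in the scene. Friction and masses are not known exactly. Their poses are not given: they have to be found in the camera images.
- tray: the scanner's loading tray, fixed to the bench: a grey and white plate 150 x 180 mm (x, y), 16 mm high, with two pockets side by side, and behind them (at its +x side, from 80 to 165 mm from the origin, 160 mm wide) a low white housing 36 mm high. The blue bar along its -x edge is the blue edge. Origin: centre of the plate's underside, on the bench; z up
- pocket_left (a point): centre of the floor of the pocket on the tray's +y side; axes as the tray's. Each pocket is 108 mm along x and 36 mm along y, its floor 12 mm above the bench, its lip 4 mm high, so a seated carrier stands 10 mm proud of the lip and has 4 mm of play each side; the pockets' centres are 76 mm apart
- pocket_right (a point): centre of the floor of the pocket on the tray's -y side; same size and axes
- carrier_a: slide carrier: a flat bar 100 x 28 x 14 mm (its x, y, z), 60 g nominal, black with a glass slide on top and a bright blue end block. Loose, lying glass side up on the bench. Origin: centre of its underside; x runs along its length towards the blue end, z up. Grip it across its 28 mm width near the middle. 
- carrier_b: slide carrier: a flat bar 100 x 28 x 14 mm (its x, y, z), 60 g nominal, black with a glass slide on top and a bright blue end block. Loose, lying glass side up on the bench. Origin: centre of its underside; x runs along its length towards the blue end, z up. Grip it across its 28 mm width near the middle. Same as carrier_a
- carrier_a_blue (a point): centre of carrier_a's blue end block (22 mm long, 39 mm along +x from the carrier's origin, 7 mm above its underside)
- carrier_b_blue (a point): the same on carrier_b
- keybox: fixed white box 110 x 120 x 50 mm (x, y, z) carrying the run key in the middle of its top. Beside the key, 46 mm to +y, a fixed gauge post (20 x 8 mm, top 92 mm above the bench) is white at the top, green from 78 to 85.5 mm and red below; the key's cap top reads against it. Origin: centre of its underside; z up
- key_top (a point): centre of the top face of the run key's round yellow cap (48 mm across, 14 mm thick); it moves with the key; 92 mm above the bench when released, 82 mm when halfway
- key (a joint): travel of the run key straight down, m: 0 released, 0.020 fully down. It springs back when let go. Push needed about 4 N to start, 8 N at 10 mm, 12 N at 20 mm (400 N/m)
- dish: clear petri dish, 86 mm across, 16 mm high, bystander. Origin: centre of its underside
- jar: amber jar with white cap, 54 mm across, 70 mm high, bystander. Origin: centre of its underside
- objective: spare microscope objective lens standing on the bench, steel with a blue ring, 26 mm across, 45 mm high, bystander. Origin: centre of its underside
There are look-alikes about, which are no part of the job. Leave any pink or purple look-alike of the carrier_a alone.

How it is judged:
By the outcome, as a careful person would: the job done as asked, in the order asked, and still so for the second after the job is handed in, while the arm keeps its last pose, push and grip.
It also fails if it takes over 67 s, if anything falls off the work surface, if the arm or the gripper's body presses on something with over 40 N, if the wrist force passes 120 N, or if a joint passes its speed limit or range.

## Working session

There is one attempt and no reset: what is moved stays moved. The work goes in short steps, Python scripts to look and compute and a tool call to move; the robot and the scene stay as the last step left them, time stands still between calls to the robot, and variables do not carry over. Pictures are saved under pics/ and viewed, at most 14 in all, crops included, and the job is handed in when it is done.

Besides the shell and the picture viewer there is one more tool, called after ">>>" by a JSON object that holds its "name" and its "arguments", one argument or row to a line. jog_arm: Moves the arm, as the interface text tells. Its arguments: {"type":"object","properties":{"targets":{"type":"array"},"force":{"type":"number"}},"required":["targets"]}

```bash
mkdir -p pics
cat > h.py <<'E'
from station import *
import numpy as np, cv2
def px2w(p,u,v,z):
    R=np.array(p["R"]);t=np.array(p["t"])
    d=R.T@np.array([(u-p["cx"])/p["fx"],(v-p["cy"])/p["fy"],1.0]);c=-R.T@t
    return c+d*(z-c[2])/d[2]
def w2px(p,X):
    q=np.array(p["R"])@np.array(X)+np.array(p["t"]);return p["fx"]*q[0]/q[2]+p["cx"],p["fy"]*q[1]/q[2]+p["cy"]
E
python3 - <<'E'
from h import *
o=get_obs();print({k:np.round(v,3).tolist() for k,v in o.items()})
for n in("top","scene"):
    p=grab_frame(n);cv2.imwrite(f"pics/{n}0.png",p["pixels"][:,:,::-1])
    print(n,-np.array(p["R"]).T@np.array(p["t"]),p["fx"])
    for q,z in(("carrier_a",.014),("carrier_a_blue",.014),("tray",.016),("keybox",.05),("key_top",.092),("dish",.016),("jar",.07),("objective",.045)):
        for m in masks_of(p,q)[:5]:
            r=m["region"].astype(np.uint8);ys,xs=np.nonzero(r)
            if len(xs)<5: continue
            rc=cv2.minAreaRect(np.c_[xs,ys].astype(np.float32))
            w=px2w(p,*rc[0],z)
            print(q,round(m["score"],2),np.round(m["rect"]),"minrect",np.round(rc[0],1),np.round(rc[1],1),round(rc[2],1),"w",np.round(w,3), p["pixels"][r>0].mean(0).round())
E
```

```text
{'time_s': 0.0, 'joint_positions': [1.102, 0.469, -0.049, 1.534, 0.024, 1.141, -0.082], 'joint_velocities': [-0.001, -0.0, 0.001, 0.001, -0.001, -0.001, 0.001], 'tau': [-0.0, -51.03, -0.047, -23.771, 0.011, 0.008, -0.0], 'eef_pos': [0.287, -0.61, 0.23], 'eef_rot': [0.976, 0.218, -0.0, -0.001], 'force': [-0.832, -0.253, -0.603], 'torque': [-0.017, 0.007, 0.006], 'grasp_force': 0.0, 'finger_gap': 0.086}
top [0.3850439  0.00600543 1.01122379] 446.7739568590992
carrier_a 0.85 [294. 282. 315. 324.] minrect [303.4 305.7] [46.3 13.1] 74.6 w [0.456 0.028 0.014] [110. 107. 120.]
carrier_a 0.85 [387. 158. 414. 201.] minrect [399.3 179.1] [13.6 41.8] 14.5 w [ 0.701 -0.249  0.014] [142. 107. 133.]
carrier_a 0.82 [335. 242. 379. 273.] minrect [355.4 258.4] [13.8 45.4] 54.0 w [ 0.537 -0.108  0.014] [146. 113. 138.]
carrier_a 0.72 [356. 298. 392. 347.] minrect [374.3 323.6] [46.4 13.2] 54.9 w [ 0.387 -0.117  0.014] [112.  77. 136.]
carrier_a 0.64 [276. 224. 314. 264.] minrect [294.8 244.8] [13.8 45.2] 36.9 w [0.595 0.021 0.014] [104. 102. 115.]
carrier_a_blue 0.97 [278. 224. 313. 267.] minrect [294
[... 2307 characters left out ...]
 0.014] [154.  90. 123.]
carrier_a_blue 0.68 [259. 235. 310. 257.] minrect [282.6 246. ] [14.2 53.1] 81.0 w [ 0.544 -0.105  0.014] [148.  88. 120.]
tray 0.86 [427. 228. 543. 336.] minrect [487.2 280.7] [108.2  90.1] 13.0 w [0.598 0.269 0.016] [129. 130. 132.]
keybox 0.91 [150. 194. 219. 259.] minrect [183. 224.] [64. 68.] 90.0 w [ 0.551 -0.293  0.05 ] [142. 135. 120.]
dish 0.94 [229. 313. 286. 357.] minrect [256.  337.5] [45. 54.] 90.0 w [ 0.791 -0.1    0.016] [152. 150. 142.]
jar 0.88 [353. 307. 387. 363.] minrect [372.  336.3] [37.1 56.7] 6.3 w [0.818 0.078 0.07 ] [134. 122. 111.]
objective 0.72 [401. 197. 414. 223.] minrect [405.8 211.3] [12.3 23.3] 7.1 w [0.436 0.122 0.045] [74. 76. 77.]
```

View pics/top0.png

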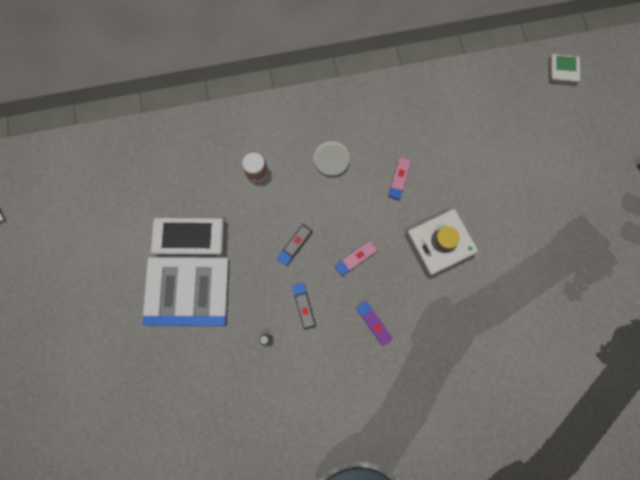

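View pics/scene0.png

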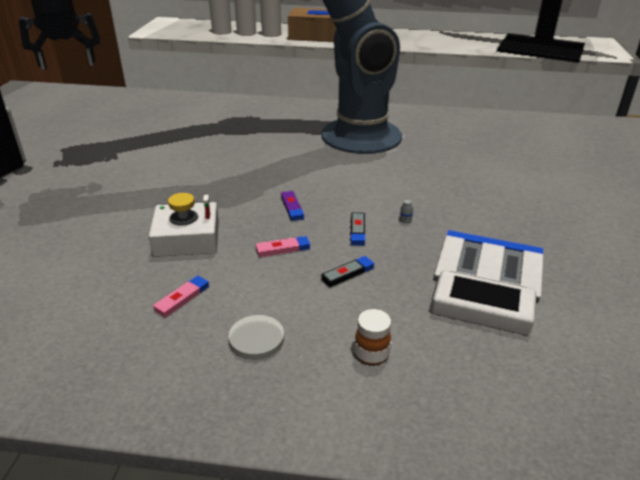

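The top view shows two black carriers at px (303,306), blue end up, and (295,245), blue end lower-left. The tray is at (186,271) with its blue bar at row 321, and the key is at (447,237). The pink and purple look-alikes are at (400,178), (356,258) and (374,323). Next I'll refine the poses by fitting the known box outlines in both views.

```bash
cat > fit.py <<'E'
from h import *
from scipy.optimize import minimize
def box(cx,cy,z0,lx,ly,lz): return np.array([[cx+a*lx/2,cy+b*ly/2,z0+c*lz] for a in(-1,1) for b in(-1,1) for c in(0,1)])
CAR=[box(0,0,0,.1,.028,.014)]
TRAY=[box(0,0,0,.15,.18,.016),box(.1225,0,0,.085,.16,.036)]
KB=[box(0,0,0,.11,.12,.05)]
def place(B,s):
    c,d=np.cos(s[2]),np.sin(s[2]);return B@np.array([[c,d,0],[-d,c,0],[0,0,1]])+[s[0],s[1],0]
def hulls(p,M,s):
    return [cv2.convexHull(np.array([w2px(p,X) for X in place(B,s)],np.float32)) for B in M]
def rend(p,M,s):
    K=4;im=np.zeros((480*K,640*K),np.uint8)
    for h in hulls(p,M,s): cv2.fillConvexPoly(im,np.round(((h+.5)*K-.5)*16).astype(np.int32),255,shift=4)
    return cv2.resize(im,(640,480),interpolation=cv2.INTER_AREA)/255.
def fit(views,M,s0):
    f=lambda s:sum(1-np.minimum(r:=rend(p,M,s),m).sum()/np.maximum(r,m).sum() for p,m in views)
    r=minimize(f,s0,method="Nelder-Mead",options=dict(initial_simplex=[s0,*(np.array(s0)+np.diag([.006,.006,.08]))],xatol=2e-4,fatol=1e-4,maxiter=90))
    return r.x,r.fun
def best(p,q,u,v):
    c=[m for m in masks_of(p,q) if m["region"][int(v),int(u)]]
    return c[0]["region"].astype(float) if c else None
E
python3 - <<'E'
from fit import *
P={n:grab_frame(n) for n in("top","scene")}
big={n:cv2.resize(P[n]["pixels"][:,:,::-1],None,fx=4,fy=4,interpolation=cv2.INTER_CUBIC) for n in P}
for name,q,M,s0,z in(("A","carrier_a",CAR,[.456,.028,.2],.007),("B","carrier_a",CAR,[.595,.021,2.4],.007),("tray","tray",TRAY,[.54,.27,0],.016),("kb","keybox",KB,[.53,-.295,.4],.05)):
    V={}
    for n in P:
        u,v=w2px(P[n],[s0[0],s0[1],z]);m=best(P[n],q,u,v)
        if m is not None: V[n]=(P[n],m)
    for ks in (["top"],["scene"],["top","scene"]):
        vs=[V[k] for k in ks if k in V]
        if vs: s,e=fit(vs,M,s0);print(name,ks,np.round(s,4),round(e,3))
    for n in P:
        for h in hulls(P[n],M,s): cv2.polylines(big[n],[np.round((h+.5)*4).astype(int)],True,(0,255,0),1)
    if name=="tray":
        for y in(.038,-.038):
            b=box(0,y,.016,.108,.036,0)
            for n in P: cv2.polylines(big[n],[np.round((hulls(P[n],[b],s)[0]+.5)*4).astype(int)],True,(0,255,255),1)
for n,z in(("top",.092),("scene",.092)):
    p=P[n];hsv=cv2.cvtColor(p["pixels"],cv2.COLOR_RGB2HSV)
    y=cv2.inRange(hsv,(18,120,60),(35,255,255));k,l,st,c=cv2.connectedComponentsWithStats(y)
    for i in range(1,k):
        if st[i,4]>40: print("yellow",n,c[i],st[i],px2w(p,*c[i],z).round(4),px2w(p,*c[i],.085).round(4))
cv2.imwrite("pics/t1.png",np.hstack([big["top"][840:1340,560:940],big["top"][840:1340,1060:1360]]))
s=big["scene"];cv2.imwrite("pics/s1.png",np.hstack([s[760:1160,1260:1540],s[880:1360,1690:2190][:400]]))
E
```

```text
A ['top'] [0.4554 0.0276 0.0908] 0.08
A ['scene'] [0.4519 0.029  0.0754] 0.04
A ['top', 'scene'] [0.4538 0.0284 0.0923] 0.184
B ['top'] [0.5959 0.0218 2.2969] 0.078
B ['scene'] [0.5928 0.0229 2.3212] 0.058
B ['top', 'scene'] [0.5945 0.0222 2.3096] 0.172
tray ['top'] [ 0.5385  0.2792 -0.2048] 0.03
tray ['top', 'scene'] [ 0.5385  0.2792 -0.2048] 0.03
kb ['top'] [ 0.5311 -0.3015  0.2468] 0.032
kb ['scene'] [ 0.5247 -0.3012  0.2731] 0.1
kb ['top', 'scene'] [ 0.5302 -0.3004  0.2567] 0.169
yellow top [447.27466667 237.33066667] [437 227  22  22 375] [ 0.5309 -0.298   0.092 ] [ 0.532  -0.3003  0.085 ]
yellow scene [180.92639594 201.42639594] [168 193  26  19 394] [ 0.5388 -0.2955  0.092 ] [ 0.5278 -0.3003  0.085 ]
```

View pics/t1.png

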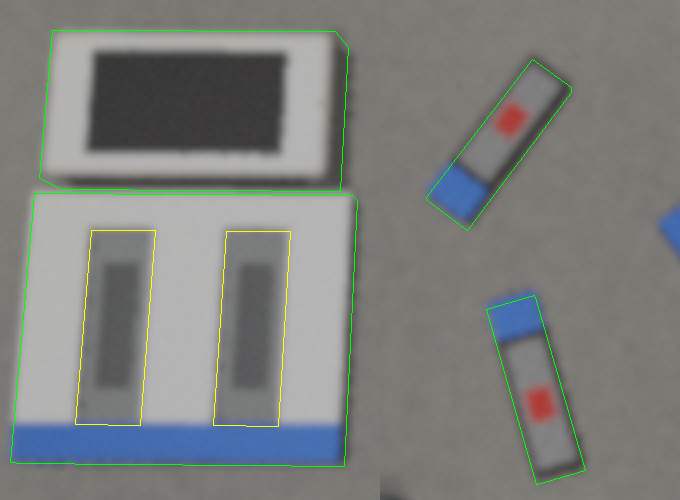

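View pics/s1.png

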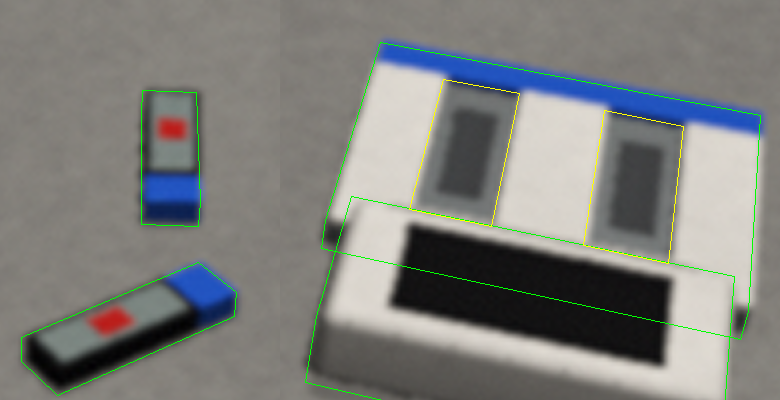

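The fits agree with the picture. The tray is at (0.539, 0.279) with yaw −11.7°, and carrier A is at about (0.454, 0.028) with yaw 5°. Carrier B is at about (0.5945, 0.022) with yaw 132°, and the key is at (0.53, −0.300). I'll move above carrier A.

>>> {"name": "jog_arm", "arguments": {
  "targets": [
    [[0, 0, -10], [0.04, 0.16, 0], 1],
    [[0, 0, -20], [0.166, 0.639, 0], 1],
    [[0, 0, -20], [0.166, 0.639, 0], 1],
    [[0, 0, -20], [0.166, 0.639, 0], 1],
    [[0, 0, -20], [0.166, 0.639, 0], 1],
    [[0, 0, -20], [0.166, 0.639, 0], 1],
    [[0, 0, -20], [0.166, 0.639, 0], 1],
    [[0, 0, -20], [0.166, 0.639, 0], 1],
    [[0, 0, -20], [0.166, 0.639, 0], 1],
    [[0, 0, -20], [0.166, 0.639, 0], 1],
    [[0, 0, -20], [0.166, 0.639, 0], 1],
    [[0, 0, -20], [0.166, 0.639, 0], 1]
  ],
  "force": 35
}}

```text
time_s: 2.4
eef_pos: [0.4132, -0.1249, 0.2318]
eef_rot: [0.999, 0.045, 0.001, 0.0]
force: [0.9, -0.9, -0.4]
finger_gap: 0.0854
grasp_force: 0.0
```

Run:
```python
import station
print([n for n in dir(station) if n[0]!='_'], getattr(station,'hold_point_z',None))
```

```text
['PlanningError', 'get_obs', 'grab_frame', 'hold_point_z', 'masks_of', 'sign_off'] 0.0187
```

>>> {"name": "jog_arm", "arguments": {
  "targets": [
    [[0, 0, 0], [0.035, 0.13, -0.02], 1],
    [[0, 0, 0], [0.035, 0.13, -0.05], 1],
    [[0, 0, 0], [0.035, 0.13, -0.08], 1],
    [[0, 0, 0], [0.035, 0.13, -0.1], 0.9],
    [[0, 0, 0], [0.035, 0.13, -0.1], 0.8],
    [[0, 0, 0], [0.035, 0.13, -0.1], 0.8],
    [[0, 0, 0], [0.035, 0.13, -0.1], 0.8],
    [[0, 0, 0], [0.035, 0.13, -0.1], 0.8]
  ]
}}

```text
time_s: 3.07
eef_pos: [0.449, 0.0017, 0.1327]
eef_rot: [0.999, 0.044, 0.001, 0.001]
force: [-0.6, -0.2, 0.3]
finger_gap: 0.0683
grasp_force: 0.0
```

Run:
```python
from fit import *
from scipy.spatial.transform import Rotation as Ro
o=get_obs();print(o["eef_pos"],Ro.from_quat(o["eef_rot"]).as_matrix()[:,0])
p=grab_frame("scene")
for u,v in((487,281),(470,265),(495,300)):
    m=best(p,"tray",u,v)
    if m is not None:
        print(fit([(p,m)],TRAY,[.54,.279,-.2]));break
m=best(p,"carrier_a",357,228)
if m is not None: print(fit([(p,m)],CAR,[.454,.028,.09]))
```

```text
[0.44904318 0.00166931 0.1326924 ] [0.99611075 0.08807961 0.00231382]
(array([ 0.5326617 ,  0.28063197, -0.19787786]), np.float64(0.021737626843993163))
(array([0.45181567, 0.02911588, 0.07221668]), np.float64(0.05063684126731416))
```

>>> {"name": "jog_arm", "arguments": {
  "targets": [
    [[0, 0, 0], [0.0045, 0.027, -0.01], 0.8],
    [[0, 0, 0], [0.0045, 0.027, -0.04], 0.8],
    [[0, 0, 0], [0.0045, 0.027, -0.075], 0.8],
    [[0, 0, 0], [0.0045, 0.027, -0.1], 0.8],
    [[0, 0, 0], [0.0045, 0.027, -0.115], 0.8],
    [[0, 0, 0], [0.0045, 0.027, -0.122], 0.8],
    [[0, 0, 0], [0.0045, 0.027, -0.122], 0.8]
  ]
}}

```text
time_s: 3.8
eef_pos: [0.4523, 0.0295, 0.0088]
eef_rot: [0.999, 0.045, -0.001, 0.0]
force: [-0.5, -0.1, -0.1]
finger_gap: 0.0682
grasp_force: 0.0
```

>>> {"name": "jog_arm", "arguments": {
  "targets": [
    [[0, 0, 0], [0, 0, -0.004], 0.7],
    [[0, 0, 0], [0, 0, -0.004], 0.5],
    [[0, 0, 0], [0, 0, -0.004], 0.4],
    [[0, 0, 0], [0, 0, -0.004], 0.3],
    [[0, 0, 0], [0, 0, -0.004], 0.15],
    [[0, 0, 0], [0, 0, -0.004], 0.1],
    [[0, 0, 0], [0, 0, -0.004], 0.1],
    [[0, 0, 0], [0, 0, -0.004], 0.1]
  ],
  "force": 35
}}

```text
time_s: 4.47
eef_pos: [0.4534, 0.0301, 0.0065]
eef_rot: [0.999, 0.045, 0.001, 0.0]
force: [-0.8, -0.6, 6.5]
finger_gap: 0.0269
grasp_force: 34.7
```

The 6.5 N upward force suggests the tips are touching the bench. The tray lip needs clearance under them, so I'll regrip about 7 mm higher.

>>> {"name": "jog_arm", "arguments": {
  "targets": [
    [[0, 0, 0], [0, 0, 0], 0.5],
    [[0, 0, 0], [0, 0, 0.001], 0.5],
    [[0, 0, 0], [0, 0, 0.004], 0.5],
    [[0, 0, 0], [0, 0, 0.009], 0.5],
    [[0, 0, 0], [0, 0, 0.009], 0.4],
    [[0, 0, 0], [0, 0, 0.009], 0.25],
    [[0, 0, 0], [0, 0, 0.009], 0.1],
    [[0, 0, 0], [0, 0, 0.009], 0.1],
    [[0, 0, 0], [0, 0, 0.009], 0.1],
    [[0, 0, 0], [0, 0, 0.009], 0.1]
  ],
  "force": 35
}}

```text
time_s: 5.3
eef_pos: [0.4525, 0.0302, 0.0143]
eef_rot: [0.999, 0.045, -0.0, 0.0]
force: [-0.4, -1.0, 2.4]
finger_gap: 0.0087
grasp_force: 1.2
```

Run:
```python
from fit import *
print(get_obs()["finger_gap"],get_obs()["eef_pos"])
p=grab_frame("scene");cv2.imwrite("pics/g1.png",cv2.resize(p["pixels"][150:280,270:450,::-1],None,fx=4,fy=4,interpolation=cv2.INTER_CUBIC))
```

```text
0.008702746147440031 [0.45254613 0.03017408 0.01434709]
```

View pics/g1.png

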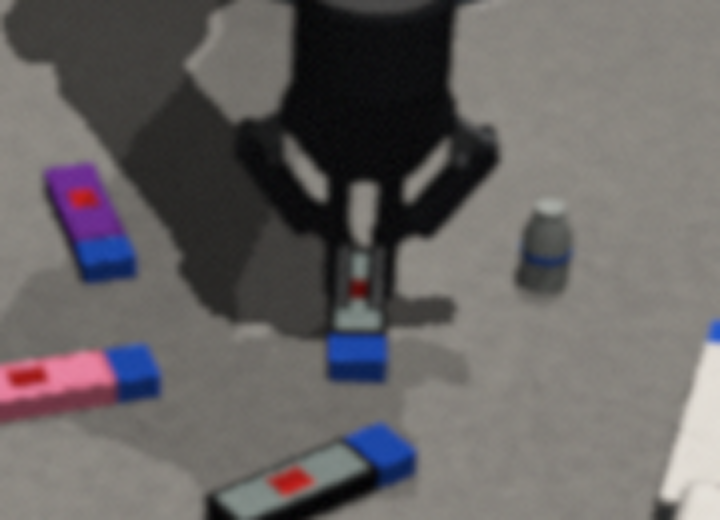

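The fingers shut on top of the carrier, so the tips sit at about TCP height. The earlier grip was real, and the 6.5 N came from the pads swinging forward as they closed. I'll open, go down again and grip low.

>>> {"name": "jog_arm", "arguments": {
  "targets": [
    [[0, 0, 0], [0, 0, 0.01], 0.2],
    [[0, 0, 0], [0, 0, 0.01], 0.7],
    [[0, 0, 0], [0, 0, 0.01], 0.7],
    [[0, 0, 0], [0, 0, 0.01], 0.7],
    [[0, 0, 0], [0, 0, 0.01], 0.7],
    [[0, 0, 0], [0, 0, -0.003], 0.7],
    [[0, 0, 0], [0, 0, -0.01], 0.7],
    [[0, 0, 0], [0, 0, -0.01], 0.7]
  ]
}}

```text
time_s: 6.02
eef_pos: [0.4513, 0.03, 0.003]
eef_rot: [0.999, 0.045, -0.002, 0.0]
force: [-0.6, 0.0, -0.4]
finger_gap: 0.0595
grasp_force: 0.0
```

>>> {"name": "jog_arm", "arguments": {
  "targets": [
    [[0, 0, 0], [0, 0, 0], 0.5],
    [[0, 0, 0], [0, 0, 0], 0.4],
    [[0, 0, 0], [0, 0, 0], 0.3],
    [[0, 0, 0], [0, 0, 0], 0.15],
    [[0, 0, 0], [0, 0, 0], 0.1],
    [[0, 0, 0], [0, 0, 0], 0.1],
    [[0, 0, 0], [0, 0, 0], 0.1]
  ]
}}

```text
time_s: 6.6
eef_pos: [0.4529, 0.0303, 0.0047]
eef_rot: [0.999, 0.045, 0.0, 0.0]
force: [-1.6, 0.8, 5.7]
finger_gap: 0.0268
grasp_force: 35.1
```

>>> {"name": "jog_arm", "arguments": {
  "targets": [
    [[0, 0, 0], [0, 0, 0.01], 0.1],
    [[0, 0, 0], [0, 0, 0.03], 0.1],
    [[0, 0, 0], [0, 0, 0.06], 0.1],
    [[0, 0, 7], [0, 0, 0.09], 0.1],
    [[0, 0, 14], [0.01, 0.02, 0.11], 0.1],
    [[0, 0, 21], [0.02, 0.04, 0.12], 0.1],
    [[0, 0, 28], [0.03, 0.06, 0.12], 0.1],
    [[0, 0, 35], [0.04, 0.08, 0.12], 0.1],
    [[0, 0, 42], [0.05, 0.1, 0.12], 0.1],
    [[0, 0, 49], [0.06, 0.12, 0.12], 0.1],
    [[0, 0, 56], [0.07, 0.14, 0.12], 0.1],
    [[0, 0, 63], [0.08, 0.16, 0.12], 0.1]
  ]
}}

```text
time_s: 7.6
eef_pos: [0.5328, 0.1907, 0.1247]
eef_rot: [0.826, 0.563, -0.0, 0.0]
force: [0.1, -0.2, -0.9]
finger_gap: 0.0269
grasp_force: 34.6
```

>>> {"name": "jog_arm", "arguments": {
  "targets": [
    [[0, 0, 7], [0.002, 0.02, 0], 0.1],
    [[0, 0, 14], [0.004, 0.04, 0], 0.1],
    [[0, 0, 21], [0.006, 0.06, 0], 0.1],
    [[0, 0, 28], [0.008, 0.08, 0], 0.1],
    [[0, 0, 35], [0.009, 0.1, 0], 0.1],
    [[0, 0, 42], [0.01, 0.12, 0], 0.1],
    [[0, 0, 49], [0.01, 0.127, 0], 0.1],
    [[0, 0, 56], [0.01, 0.127, 0], 0.1],
    [[0, 0, 63], [0.01, 0.127, 0], 0.1],
    [[0, 0, 70], [0.01, 0.127, 0], 0.1],
    [[0, 0, 77], [0.01, 0.127, 0], 0.1],
    [[0, 0, 84], [0.01, 0.127, 0], 0.1]
  ]
}}

```text
time_s: 8.6
eef_pos: [0.5425, 0.3165, 0.1245]
eef_rot: [0.237, 0.971, -0.0, -0.0]
force: [-0.6, -0.1, -1.0]
finger_gap: 0.0266
grasp_force: 34.7
```

>>> {"name": "jog_arm", "arguments": {
  "targets": [
    [[0, 0, 7], [0, 0, -0.01], 0.1],
    [[0, 0, 14], [0, 0, -0.03], 0.1],
    [[0, 0, 16], [0, 0, -0.05], 0.1],
    [[0, 0, 16], [0, 0, -0.06], 0.1],
    [[0, 0, 16], [0, 0, -0.06], 0.1],
    [[0, 0, 16], [0, 0, -0.06], 0.1]
  ]
}}

```text
time_s: 9.1
eef_pos: [0.5425, 0.317, 0.0644]
eef_rot: [0.103, 0.995, -0.0, -0.0]
force: [-0.0, 0.5, -0.0]
finger_gap: 0.0269
grasp_force: 34.6
```

```bash
cat > chk.py <<'E'
from fit import *
from scipy.spatial.transform import Rotation as Ro
import sys
name=sys.argv[1]
o=get_obs();x=Ro.from_quat(o["eef_rot"]).as_matrix()[:,0]
print(np.round(o["eef_pos"],4),"toolx",np.degrees(np.arctan2(x[1],x[0])).round(2),np.round(o["force"],1),o["finger_gap"])
ims=[]
for n,(a,b,c,d) in(("top",(200,340,120,260)),("scene",(190,350,400,570))):
    p=grab_frame(n);g=cv2.resize(p["pixels"][:,:,::-1],None,fx=3,fy=3,interpolation=cv2.INTER_CUBIC)
    if len(sys.argv)>2:
        for h in hulls(p,[box(0,y,.016,.108,.036,0) for y in(.038,-.038)],[.5355,.280,-.201]): cv2.polylines(g,[np.round((h+.5)*3).astype(int)],True,(0,255,255),1)
    g=g[a*3:b*3,c*3:d*3][:400,:400];ims.append(cv2.copyMakeBorder(g,0,400-g.shape[0],0,400-g.shape[1],cv2.BORDER_CONSTANT))
cv2.imwrite(f"pics/{name}.png",np.hstack(ims))
E
python3 chk.py c1 1
```

```text
[0.5425 0.317  0.0644] toolx 168.14 [-0.   0.5 -0. ] 0.02693402023488052
```

View pics/c1.png

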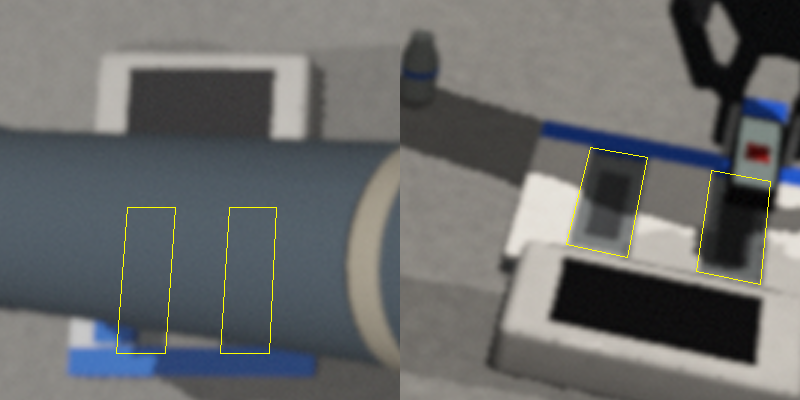

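The scene view shows the carrier held with its blue end towards the blue edge, just behind and above the left pocket at crop px (755,150). Before lowering, I'll check the camera bias using the held carrier, whose pose is known.

Run:
```python
from fit import *
p=grab_frame("scene")
B=[box(0,0,.0597,.1,.028,.014)]
u,v=w2px(p,[.5425,.317,.0737]);print(u,v)
for m in masks_of(p,"carrier_a"):
    if m["region"][int(v)-12:int(v)+30,int(u)-12:int(u)+12].sum()>100:
        print(m["score"],m["rect"],fit([(p,m["region"].astype(float))],B,[.5425,.317,2.935]))
m=best(p,"tray",470,300)
if m is not None: print(m.sum(),fit([(p,m)],TRAY,[.535,.28,-.2]))
# pocket strips
for r in rend(p,B,[.5425,.317,2.935])[None]: print(np.argwhere(r>.5).min(0),np.argwhere(r>.5).max(0))
```

```text
517.2455292983957 238.13564472284915
0.83 [507.8, 221.1, 528.6, 258.8] (array([0.53724506, 0.32205254, 2.91807345]), np.float64(0.06893501028166993))
8797.0 (array([ 0.53378932,  0.28129352, -0.20516971]), np.float64(0.04965977478837047))
[222 506] [262 527]
```

>>> {"name": "jog_arm", "arguments": {
  "targets": [
    [[0, 0, 0], [0.0005, 0, -0.015], 0.1],
    [[0, 0, 0], [0.0005, 0, -0.03], 0.1],
    [[0, 0, 0], [0.0005, 0, -0.038], 0.1],
    [[0, 0, 0], [0.0005, 0, -0.042], 0.1],
    [[0, 0, 0], [0.0005, 0, -0.044], 0.1],
    [[0, 0, 0], [0.0005, 0, -0.045], 0.1],
    [[0, 0, 0], [0.0005, 0, -0.046], 0.1],
    [[0, 0, 0], [0.0005, 0, -0.046], 0.1]
  ]
}}

```text
time_s: 10.02
eef_pos: [0.5428, 0.3172, 0.0188]
eef_rot: [0.103, 0.995, -0.0, -0.0]
force: [-1.2, -2.5, 4.4]
finger_gap: 0.0271
grasp_force: 35.3
```

>>> {"name": "jog_arm", "arguments": {
  "targets": [
    [[0, 0, 0], [0, 0, -0.001], 0.1],
    [[0, 0, 0], [0, 0, -0.0015], 0.1],
    [[0, 0, 0], [0, 0, -0.0015], 0.1]
  ]
}}

```text
time_s: 10.27
eef_pos: [0.543, 0.3174, 0.0185]
eef_rot: [0.103, 0.995, -0.0, 0.0]
force: [-2.4, -4.1, 11.2]
finger_gap: 0.0271
grasp_force: 36.0
```

```bash
python3 chk.py c2
```

```text
[0.543  0.3174 0.0185] toolx 168.2 [-2.4 -4.1 11.2] 0.02713497220778914
```

View pics/c2.png

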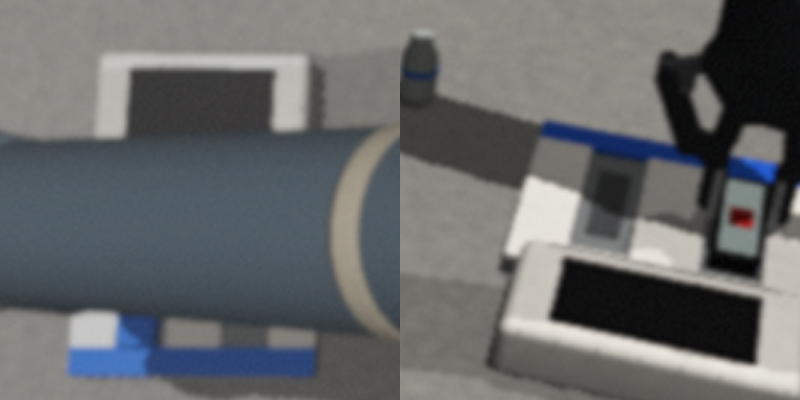

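The carrier is over the left pocket, but contact came about 2 mm early and its blue end looks close to the −x wall (top crop row 347 against the bar at 350). I'll lift slightly, shift towards tray +x and lower again.

>>> {"name": "jog_arm", "arguments": {
  "targets": [
    [[0, 0, 0], [0, 0, 0.003], 0.1],
    [[0, 0, 0], [0, 0, 0.006], 0.1],
    [[0, 0, 0], [0.0025, -0.0005, 0.006], 0.1],
    [[0, 0, 0], [0.0025, -0.0005, 0.006], 0.1],
    [[0, 0, 0], [0.0025, -0.0005, 0.003], 0.1],
    [[0, 0, 0], [0.0025, -0.0005, 0.0015], 0.1],
    [[0, 0, 0], [0.0025, -0.0005, 0.0005], 0.1],
    [[0, 0, 0], [0.0025, -0.0005, 0], 0.1],
    [[0, 0, 0], [0.0025, -0.0005, 0], 0.1]
  ]
}}

```text
time_s: 11.12
eef_pos: [0.5454, 0.3166, 0.017]
eef_rot: [0.103, 0.995, -0.0, -0.0]
force: [-0.5, -1.8, 2.6]
finger_gap: 0.027
grasp_force: 35.1
```

```bash
cat > fz.py <<'E'
from fit import *
o=get_obs();print(np.round(o["eef_pos"],4),np.round(o["force"],1))
p=grab_frame("scene");u,v=w2px(p,[.543,.317,.026])
for m in masks_of(p,"carrier_a"):
    if m["region"][int(v)-8:int(v)+8,int(u)-6:int(u)+6].sum()>60:
        print(m["rect"])
        for z in(.012,.016): print(z,fit([(p,m["region"].astype(float))],[box(0,0,z,.1,.028,.014)],[.543,.317,2.935]))
        break
E
python3 fz.py
```

```text
[0.5454 0.3166 0.017 ] [-0.5 -1.8  2.6]
[502.6, 242.1, 520.4, 282.0]
0.012 (array([0.54230292, 0.31951975, 2.9145877 ]), np.float64(0.07871290418058485))
0.016 (array([0.54747449, 0.31812494, 2.91542395]), np.float64(0.0831542977516323))
```

With the same command, the arm is now 1.5 mm lower and the force is 2.6 N instead of 11 N, so the carrier is on the pocket floor. I'll release and retreat towards carrier B.

>>> {"name": "jog_arm", "arguments": {
  "targets": [
    [[0, 0, 0], [0, 0, -0.0005], 0.1],
    [[0, 0, 0], [0, 0, -0.0005], 0.35],
    [[0, 0, 0], [0, 0, -0.0005], 0.45],
    [[0, 0, 0], [0, 0, -0.0005], 0.5],
    [[0, 0, 0], [0, 0, -0.0005], 0.5],
    [[0, 0, 0], [0, 0, 0.02], 0.5],
    [[0, 0, 0], [0, 0, 0.05], 0.6],
    [[0, 0, 0], [0, 0, 0.09], 0.7],
    [[0, 0, 0], [0, -0.04, 0.11], 0.8],
    [[0, 0, -7], [0, -0.08, 0.11], 0.8],
    [[0, 0, -14], [0, -0.12, 0.11], 0.8],
    [[0, 0, -21], [0, -0.16, 0.11], 0.8]
  ]
}}

```text
time_s: 12.22
eef_pos: [0.5456, 0.155, 0.1272]
eef_rot: [0.285, 0.959, 0.0, 0.0]
force: [0.6, 0.3, -0.1]
finger_gap: 0.0681
grasp_force: 0.0
```

>>> {"name": "jog_arm", "arguments": {
  "targets": [
    [[0, 0, -7], [0.02, -0.03, 0], 0.8],
    [[0, 0, -15], [0.04, -0.06, 0], 0.8],
    [[0, 0, -15], [0.049, -0.1, 0], 0.8],
    [[0, 0, -15], [0.049, -0.134, 0], 0.8],
    [[0, 0, -15], [0.049, -0.134, -0.03], 0.8],
    [[0, 0, -15], [0.049, -0.134, -0.05], 0.8],
    [[0, 0, -15], [0.049, -0.134, -0.05], 0.8],
    [[0, 0, -15], [0.049, -0.134, -0.05], 0.8]
  ]
}}

```text
time_s: 12.88
eef_pos: [0.5939, 0.0229, 0.0762]
eef_rot: [0.405, 0.914, -0.0, -0.001]
force: [0.4, 0.6, 0.7]
finger_gap: 0.0683
grasp_force: 0.0
```

```bash
python3 fz.py; python3 chk.py c3 1
```

```text
[0.5939 0.0229 0.0762] [0.4 0.6 0.7]
[506.1, 241.6, 522.5, 281.9]
0.012 (array([0.54208579, 0.31972616, 2.95079667]), np.float64(0.07170867369498934))
0.016 (array([0.54763095, 0.31826333, 2.95126954]), np.float64(0.07580348228558897))
[0.5953 0.024  0.0781] toolx 132.29 [-0.3  0.1  0.6] 0.06844224426349571
```

View pics/c3.png

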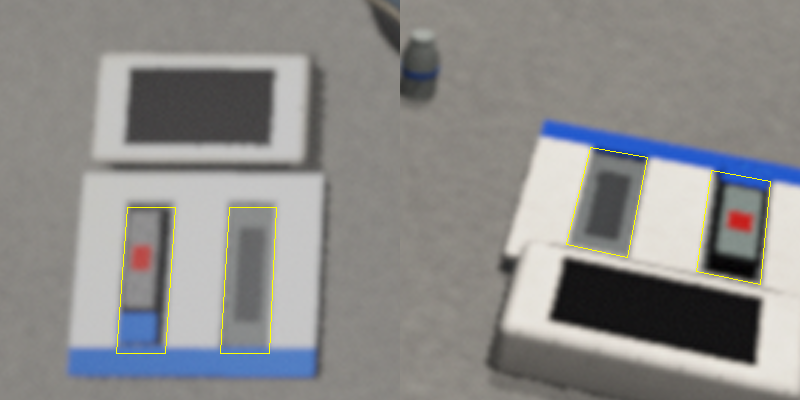

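Carrier A is seated: its outline lies within the left pocket in both views, blue end at the blue edge. Next I'll grip carrier B.

>>> {"name": "jog_arm", "arguments": {
  "targets": [
    [[0, 0, 0], [0.0015, -0.0025, -0.02], 0.75],
    [[0, 0, 0], [0.0015, -0.0025, -0.045], 0.7],
    [[0, 0, 0], [0.0015, -0.0025, -0.062], 0.7],
    [[0, 0, 0], [0.0015, -0.0025, -0.07], 0.7],
    [[0, 0, 0], [0.0015, -0.0025, -0.0725], 0.7],
    [[0, 0, 0], [0.0015, -0.0025, -0.0725], 0.6],
    [[0, 0, 0], [0.0015, -0.0025, -0.0725], 0.4],
    [[0, 0, 0], [0.0015, -0.0025, -0.0725], 0.3],
    [[0, 0, 0], [0.0015, -0.0025, -0.0725], 0.15],
    [[0, 0, 0], [0.0015, -0.0025, -0.0725], 0.1],
    [[0, 0, 0], [0.0015, -0.0025, -0.0725], 0.1],
    [[0, 0, 0], [0.0015, -0.0025, -0.0725], 0.1]
  ]
}}

```text
time_s: 14.08
eef_pos: [0.5972, 0.0206, 0.0059]
eef_rot: [0.405, 0.914, 0.001, 0.001]
force: [-0.3, 0.1, 6.0]
finger_gap: 0.0268
grasp_force: 35.2
```

>>> {"name": "jog_arm", "arguments": {
  "targets": [
    [[0, 0, 0], [0, 0, 0.01], 0.1],
    [[0, 0, 0], [0, 0, 0.03], 0.1],
    [[0, 0, 0], [0, 0, 0.06], 0.1],
    [[0, 0, 6], [-0.005, 0.02, 0.09], 0.1],
    [[0, 0, 12], [-0.015, 0.05, 0.1], 0.1],
    [[0, 0, 18], [-0.025, 0.085, 0.1], 0.1],
    [[0, 0, 24], [-0.035, 0.12, 0.1], 0.1],
    [[0, 0, 30], [-0.045, 0.155, 0.1], 0.1],
    [[0, 0, 36], [-0.055, 0.185, 0.1], 0.1],
    [[0, 0, 36], [-0.065, 0.21, 0.1], 0.1],
    [[0, 0, 36], [-0.0675, 0.2215, 0.08], 0.1],
    [[0, 0, 36], [-0.0675, 0.2215, 0.05], 0.1]
  ]
}}

```text
time_s: 15.08
eef_pos: [0.5286, 0.2475, 0.0576]
eef_rot: [0.1, 0.995, 0.003, 0.003]
force: [0.1, -0.1, -0.4]
finger_gap: 0.0269
grasp_force: 34.7
```

>>> {"name": "jog_arm", "arguments": {
  "targets": [
    [[0, 0, 0], [0, 0, -0.01], 0.1],
    [[0, 0, 0], [0, 0, -0.01], 0.1],
    [[0, 0, 0], [0, 0, -0.01], 0.1]
  ]
}}

```text
time_s: 15.33
eef_pos: [0.5287, 0.241, 0.0445]
eef_rot: [0.103, 0.995, -0.0, -0.0]
force: [-0.2, 0.4, -0.3]
finger_gap: 0.027
grasp_force: 34.7
```

```bash
python3 chk.py c4 1
python3 - <<'E'
from fit import *
p=grab_frame("scene");z=get_obs()["eef_pos"][2]-.0055
u,v=w2px(p,[.53,.242,z+.014])
for m in masks_of(p,"carrier_a"):
    if m["region"][int(v)-8:int(v)+8,int(u)-6:int(u)+6].sum()>60:
        print(m["rect"],fit([(p,m["region"].astype(float))],[box(0,0,z,.1,.028,.014)],[.53,.242,2.935]));break
E
```

```text
[0.5287 0.241  0.0445] toolx 168.14 [-0.2  0.4 -0.3] 0.027006168128591617
[460.1, 224.1, 484.7, 263.4] (array([0.52638738, 0.2437214 , 2.94368969]), np.float64(0.06934882757906724))
```

View pics/c4.png

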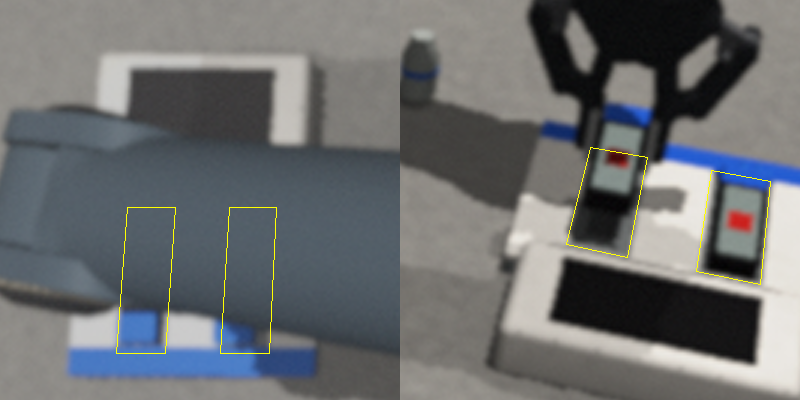

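Carrier B is aligned over the right pocket, blue end towards the blue edge (scene crop px (620,150)). I'll lower it.

>>> {"name": "jog_arm", "arguments": {
  "targets": [
    [[0, 0, 0], [0.0005, 0.001, -0.01], 0.1],
    [[0, 0, 0], [0.0005, 0.001, -0.018], 0.1],
    [[0, 0, 0], [0.0005, 0.001, -0.022], 0.1],
    [[0, 0, 0], [0.0005, 0.001, -0.025], 0.1],
    [[0, 0, 0], [0.0005, 0.001, -0.0265], 0.1],
    [[0, 0, 0], [0.0005, 0.001, -0.0275], 0.1],
    [[0, 0, 0], [0.0005, 0.001, -0.0275], 0.1]
  ]
}}

```text
time_s: 16.12
eef_pos: [0.5286, 0.2423, 0.0179]
eef_rot: [0.103, 0.995, -0.001, -0.0]
force: [-3.5, -4.3, 10.1]
finger_gap: 0.0268
grasp_force: 35.9
```

Run:
```python
from fit import *
p=grab_frame("scene");u,v=w2px(p,[.529,.242,.026])
for m in masks_of(p,"carrier_a"):
    if m["region"][int(v)-8:int(v)+8,int(u)-6:int(u)+6].sum()>60:
        print(m["rect"])
        for z in(.012,.016):print(fit([(p,m["region"].astype(float))],[box(0,0,z,.1,.028,.014)],[.53,.242,2.935]))
        break
# red-label centroids, both carriers, in world at z=.026
hsv=cv2.cvtColor(p["pixels"],cv2.COLOR_RGB2HSV);r=cv2.inRange(hsv,(0,130,60),(6,255,255))|cv2.inRange(hsv,(174,130,60),(180,255,255))
k,l,st,c=cv2.connectedComponentsWithStats(r)
for i in range(1,k):
    if st[i,4]>8 and c[i][0]>430: print("red",c[i],st[i,4],px2w(p,*c[i],.026).round(4))
```

```text
[459.6, 237.3, 484.0, 273.5]
(array([0.52459362, 0.24399547, 2.94663962]), np.float64(0.11739509796144998))
(array([0.52962079, 0.24291135, 2.94512199]), np.float64(0.1286004268623011))
red [470.38095238 254.33333333] 21 [0.5366 0.2435 0.026 ]
red [513.07894737 263.36842105] 38 [0.5534 0.3177 0.026 ]
```

B's label sits about 1.6 mm nearer −x than A's, the same sign A showed when it caught on the −x lip. I'll make the same small lift, +x shift and lower.

>>> {"name": "jog_arm", "arguments": {
  "targets": [
    [[0, 0, 0], [0, 0, 0.003], 0.1],
    [[0, 0, 0], [0, 0, 0.006], 0.1],
    [[0, 0, 0], [0.0025, -0.0005, 0.006], 0.1],
    [[0, 0, 0], [0.0025, -0.0005, 0.006], 0.1],
    [[0, 0, 0], [0.0025, -0.0005, 0.003], 0.1],
    [[0, 0, 0], [0.0025, -0.0005, 0.0015], 0.1],
    [[0, 0, 0], [0.0025, -0.0005, 0.0005], 0.1],
    [[0, 0, 0], [0.0025, -0.0005, 0], 0.1],
    [[0, 0, 0], [0.0025, -0.0005, 0], 0.1]
  ]
}}

```text
time_s: 16.97
eef_pos: [0.5315, 0.2421, 0.0179]
eef_rot: [0.103, 0.995, -0.001, 0.0]
force: [-2.5, -2.7, 10.2]
finger_gap: 0.0268
grasp_force: 35.9
```

The contact height is unchanged, and it equals the grip height plus 12 mm, so B is on the floor. I'll take off the pressure, release and look.

>>> {"name": "jog_arm", "arguments": {
  "targets": [
    [[0, 0, 0], [0, 0, 0.001], 0.1],
    [[0, 0, 0], [0, 0, 0.001], 0.35],
    [[0, 0, 0], [0, 0, 0.001], 0.45],
    [[0, 0, 0], [0, 0, 0.001], 0.5],
    [[0, 0, 0], [0, 0, 0.001], 0.5],
    [[0, 0, 0], [0, 0, 0.02], 0.5],
    [[0, 0, 0], [0, 0, 0.05], 0.5],
    [[0, 0, 0], [0, -0.02, 0.09], 0.3],
    [[0, 0, -7], [0, -0.05, 0.13], 0.2],
    [[0, 0, -14], [0, -0.09, 0.15], 0.1],
    [[0, 0, -21], [0, -0.13, 0.16], 0],
    [[0, 0, -28], [0, -0.17, 0.16], 0]
  ]
}}

```text
time_s: 17.97
eef_pos: [0.5326, 0.0827, 0.1789]
eef_rot: [0.342, 0.94, 0.002, 0.002]
force: [0.8, -0.4, -0.7]
finger_gap: 0.0002
grasp_force: 0.0
```

```bash
python3 chk.py c5 1
python3 - <<'E'
from fit import *
for n in("scene","top"):
    p=grab_frame(n)
    for s in((.545,.317,2.935),(.53,.242,2.935)):
        u,v=w2px(p,[s[0],s[1],.026]);m=best(p,"carrier_a",u,v)
        if m is not None:
            print(n,fit([(p,m)],[box(0,0,.012,.1,.028,.014)],list(s)))
E
```

```text
[0.5326 0.0827 0.1789] toolx 139.98 [ 0.8 -0.4 -0.7] 0.0002308106586018068
scene (array([0.54182637, 0.31913978, 2.93686981]), np.float64(0.04204717284406301))
scene (array([0.52651794, 0.24470727, 2.93585748]), np.float64(0.05699800177189174))
top (array([0.54518314, 0.31725371, 2.9339684 ]), np.float64(0.07985567702612717))
top (array([0.53041145, 0.24262295, 2.94622187]), np.float64(0.10557850996456764))
```

View pics/c5.png

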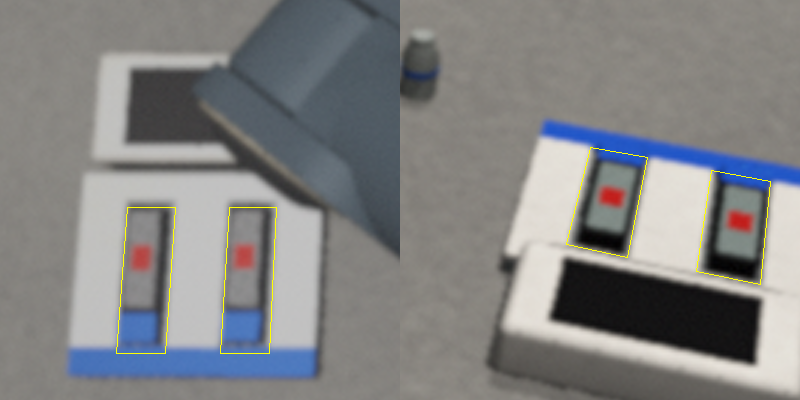

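Both carriers are seated alike: the fitted offset between them is (15, 74.5) mm, as it should be. Now I'll move with shut fingers above the key at about (0.531, −0.299).

>>> {"name": "jog_arm", "arguments": {
  "targets": [
    [[0, 0, 0], [0, -0.037, 0], 0],
    [[0, 0, 0], [0, -0.074, 0], 0],
    [[0, 0, 0], [0, -0.111, 0], 0],
    [[0, 0, 0], [0, -0.148, 0], 0],
    [[0, 0, 0], [0, -0.185, 0], 0],
    [[0, 0, 0], [0, -0.222, 0], 0],
    [[0, 0, 0], [0, -0.259, 0], 0],
    [[0, 0, 0], [0, -0.296, 0], 0],
    [[0, 0, 0], [0, -0.333, 0], 0],
    [[0, 0, 0], [0, -0.37, 0], 0],
    [[0, 0, 0], [0, -0.37, -0.03], 0],
    [[0, 0, 0], [0, -0.37, -0.05], 0]
  ]
}}

```text
time_s: 19.37
eef_pos: [0.5318, -0.2895, 0.1243]
eef_rot: [0.342, 0.94, 0.0, -0.0]
force: [0.4, 1.4, -1.1]
finger_gap: 0.0001
grasp_force: 0.0
```

>>> {"name": "jog_arm", "arguments": {
  "targets": [
    [[0, 0, 0], [0, 0, 0], 0],
    [[0, 0, 0], [0, 0, 0], 0],
    [[0, 0, 0], [0, 0, 0], 0],
    [[0, 0, 0], [0, 0, 0], 0]
  ]
}}

```text
time_s: 19.7
eef_pos: [0.5331, -0.2865, 0.1277]
eef_rot: [0.339, 0.941, 0.0, 0.001]
force: [0.3, -0.3, -0.2]
finger_gap: 0.0002
grasp_force: 0.0
```

Run:
```python
from fit import *
o=get_obs();print(o["eef_pos"],o["force"])
p=grab_frame("scene")
cv2.imwrite("pics/k1.png",cv2.resize(p["pixels"][130:280,120:280,::-1],None,fx=4,fy=4,interpolation=cv2.INTER_CUBIC))
```

```text
[ 0.53305386 -0.28646777  0.12768908] [ 0.32699993 -0.34787957 -0.15100388]
```

View pics/k1.png

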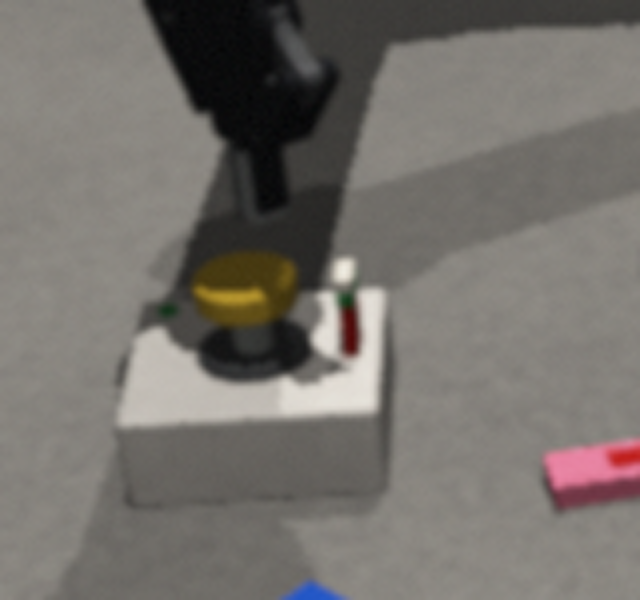

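The shut fingertips are above the key, about 12 mm towards +y. The cap is at crop px (245,285) and the gauge post at (347,300). I'll centre and descend to just above the cap.

>>> {"name": "jog_arm", "arguments": {
  "targets": [
    [[0, 0, 0], [-0.0015, -0.0125, 0], 0],
    [[0, 0, 0], [-0.0015, -0.0125, -0.01], 0],
    [[0, 0, 0], [-0.0015, -0.0125, -0.02], 0],
    [[0, 0, 0], [-0.0015, -0.0125, -0.027], 0],
    [[0, 0, 0], [-0.0015, -0.0125, -0.03], 0],
    [[0, 0, 0], [-0.0015, -0.0125, -0.03], 0],
    [[0, 0, 0], [-0.0015, -0.0125, -0.03], 0]
  ]
}}

```text
time_s: 20.33
eef_pos: [0.53, -0.2996, 0.0957]
eef_rot: [0.34, 0.94, 0.0, -0.0]
force: [0.0, 0.7, -0.2]
finger_gap: -0.0001
grasp_force: 0.0
```

>>> {"name": "jog_arm", "arguments": {
  "targets": [
    [[0, 0, 0], [0, 0, -0.002], 0],
    [[0, 0, 0], [0, 0, -0.004], 0],
    [[0, 0, 0], [0, 0, -0.006], 0],
    [[0, 0, 0], [0, 0, -0.008], 0],
    [[0, 0, 0], [0, 0, -0.01], 0],
    [[0, 0, 0], [0, 0, -0.01], 0],
    [[0, 0, 0], [0, 0, -0.01], 0]
  ]
}}

```text
time_s: 20.92
eef_pos: [0.5305, -0.3, 0.0866]
eef_rot: [0.34, 0.94, -0.0, 0.0]
force: [-1.0, 0.9, 5.5]
finger_gap: 0.0003
grasp_force: 2.8
```

>>> {"name": "jog_arm", "arguments": {
  "targets": [
    [[0, 0, 0], [0, 0, -0.002], 0],
    [[0, 0, 0], [0, 0, -0.004], 0],
    [[0, 0, 0], [0, 0, -0.005], 0],
    [[0, 0, 0], [0, 0, -0.005], 0],
    [[0, 0, 0], [0, 0, -0.005], 0]
  ]
}}

```text
time_s: 21.33
eef_pos: [0.5305, -0.3, 0.082]
eef_rot: [0.34, 0.94, -0.0, 0.0]
force: [-2.9, 0.7, 7.6]
finger_gap: 0.0002
grasp_force: 3.7
```

Run:
```python
from fit import *
Z=[];F=[]
for i in range(8):
    p=grab_frame("scene");o=get_obs();Z.append(o["eef_pos"]);F.append(o["force"])
print(np.mean(Z,0),np.std(Z,0),np.mean(F,0),np.std(F,0))
hsv=cv2.cvtColor(p["pixels"],cv2.COLOR_RGB2HSV);y=cv2.inRange(hsv,(15,110,40),(35,255,255))
k,l,st,c=cv2.connectedComponentsWithStats(y);i=1+st[1:,4].argmax();print(c[i],st[i])
for z in(.092,.082): print(z,w2px(p,[.531+.024-.003,-.297,z]),w2px(p,[.5277-.024,-.297,z]),w2px(p,[.5277+.012,-.297,z-.014]))
cv2.imwrite("pics/k2.png",cv2.resize(p["pixels"][160:260,140:240,::-1],None,fx=6,fy=6,interpolation=cv2.INTER_CUBIC))
```

```text
[ 0.53048169 -0.29995728  0.08203631] [1.05216138e-05 1.40221469e-05 1.69211319e-05] [-1.70815325  0.53736798  7.29363482] [0.59704693 0.30956428 0.37804974]
[305.90848953  26.37596472] [289   8  44  33 907]
0.092 (np.float64(177.7548636699268), np.float64(205.0461487099476)) (np.float64(186.31599941027676), np.float64(191.91597962615694)) (np.float64(180.99231122826674), np.float64(208.03344300300387))
0.082 (np.float64(178.48752232231558), np.float64(209.6689801535429)) (np.float64(186.97761909848063), np.float64(196.44174841511085)) (np.float64(181.695412168254), np.float64(212.56278637958027))
```

View pics/k2.png

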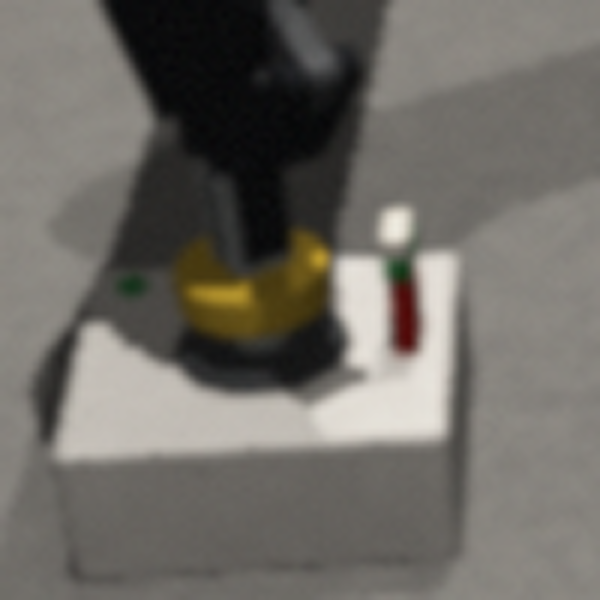

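The picture shows the cap lowered by about 5 px (rows 193 to 198), where 10 mm should be 4.6 px, and it is level with the green band. The TCP is steady at 82.0 mm with a push of about 7.5 N, so the key is halfway down. I'll hand the job in.

```bash
python3 -c "
from station import *
print(sign_off())"
```

```text
the job is handed in; nothing more can be done
None
```

I handed the job in at about 22 s of the 67 s allowed: both carriers are seated in the tray, glass up with blue ends at the blue edge, and the key is held about 10 mm down (82.0 mm, about 7.5 N); one early grip missed and closed on top of carrier A's glass at a measured 2.4 N.

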